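Hang the slate price board on the counter stand's two spring-gate hooks

ROBOT

A 6-joint arm with a two-finger parallel gripper is mounted at the origin on a cart in front of the work surface, level with it; the furniture and walls round the work are solid. World frame = base frame: x ahead of the robot, y to its left, z up, the work surface at z = 0. Lengths are in mm, angles in rad, forces in N, time in s.
With the tool pointing down it reaches from about 250 to 775 mm from the base axis. Payload 4 kg.
Tool frame: the origin (TCP) lies at the very end of the fingers, on their centre line; the grasp point (between the pads) lies 19 mm behind it; z points along the fingers, y is the line along which they close (so a half turn about z gives the same grasp; the last joint's range is limited). The gripper opens to 94 mm and grips with 3 to 60 N. Pads are 16 mm wide; open, the fingers measure 119 mm over their backs; the gripper's body (75 mm by 177 mm) begins 78 mm behind the grasp point.
Start: joints at [-1.377, 0.087, 1.371, -0, 1.684, -0.103], TCP at [160.851, -525.973, 205.506] pointing down, gripper open.
Joint ranges: [-3.1, 3.1], [-0.76, 2.03], [0.27, 2.55], [-1.08, 4.22], [0.17, 2.65], [-2.57, 2.57]. Speed limits (rad/s): [2.79, 2.79, 3.14, 3.14, 3.14, 3.14].

INTERFACE

Orientations are given as a rotation vector (axis times angle).
In Python, from workcell import bot gives the robot as it stands.
- The arm moves only by the shell command python3 jog.py FILE [FORCE], which reads ROWS from the file FILE. ROWS is a JSON list of rows, 1 to 8 of them, each of 7 numbers: the finger opening in mm, then dx, dy, dz in parts of the range, where 1.0 means 0.6 m, then a rotation vector rx, ry, rz in shares of 180 degrees (1.0 is 180 degrees); each row is the pose to reach, as a shift and turn from the pose commanded when the command began, along the tool's axes at that moment; what a row does not reach only later rows make up. A row lasts 1/10 s, in which the tool goes at most 50 mm and 0.15 rad, less where a joint would pass 70% of its speed; a pose out of reach is approached as far as the arm can. The fingers move at their own pace and stop on an object; FORCE is the grip in N (left out, the last holds). Time passes only in rows, so rows that do not move let the fingers close. It prints the time, the measured TCP pose, the force, the opening and the grip force at its end. Shift and turn numbers lie between -1 and 1, and a call with a number outside is refused. Input that does not fit is refused with a message, and nothing moves.
- bot.sense(): the state, without advancing time (a new reading comes with each control period).
- bot.camera(name): name is "side" or "top"; returns a dict with "color" (480x640x3 uint8, red, green, blue), "K" (3x3 intrinsics, pixels), "D" ([k1, k2, p1, p2, k3] as OpenCV has them; the pictures are not rectified), "camera_from_world" (4x4, takes a point from world to camera coordinates). Camera axes: x right, y up, looking along -z (the intrinsics and any distortion apply to the point x, -y, -z); pixel columns grow to the right and rows downward; lengths in mm; the calibration is good to about 2 mm. A picture is of the moment at which its call begins. There is no depth.
- bot.sign_off(): hands the job in; it is judged then, once.
The state is a dict: "clock": time; "qpos": joint angles; "dq": joint speeds; "effort": joint torques, N m; "tool_pos": TCP position; "ee_rot": TCP orientation; "wrist_force": force on the tool from outside, world axes, zero at the start; "ft_torque": the same for the moment, N m; "width": finger opening in mm; "grip_force": force on a finger pad.
Only numpy, scipy, OpenCV 4.12 (cv2) and the standard library are available. Lean on these libraries where they do the work, as an engineer would, in place of code of your own. Each camera call takes 0.05 s, during which the arm holds its last target. There are 200 camera calls.

TASK

Lift the slate price board out of its slotted block and press its bar down past the spring gates of the counter stand's two hooks, feeling for the hooks' height, until both ends lie fully home and both gates have snapped shut over them. Before letting go, draw the board up gently until both gates bear on the bar at once, which proves that both have caught; then let it down, release it and leave it hanging still. The hooks bend easily, so never bear on the stand with more than 40 N in all, and leave the other things on the counter where they are.

Things in the scene. Friction and masses are not known exactly. Their poses are not given: they have to be found in the camera images.
- board: the price board, the only thing to handle: blank black slate in a brown oak frame 232 mm wide (its y), 100 mm high (z), 16 mm thick (x), about 0.35 kg, alike on both faces (either may face front). A steel bar runs along y through its top rail. Origin at the middle of the lower edge. It starts upright in the block.
- bar_mid (a point): middle of the bar, on its axis, 87 mm above the board's origin: the grip point. The top rail round it is 26 mm high and flat on both faces: grip it across its 16 mm, from above, at the bar's height; 40 N is enough. The board can turn a little between the pads, so the bar levels itself under load.
- bar_left (a point): point on the bar's axis 130 mm from bar_mid toward the board's +y, where a hook takes it. The bar is 10 mm thick and bare for 24 mm beyond each end of the frame, then closed by a brass collar 18 mm wide (300 mm over all)
- bar_right (a point): the same toward the board's -y
- block: dark oak block, fixed, 60 mm deep, 180 mm long, 31 mm high, with a slot 19 mm wide and 21 mm deep along its y in which the board's lower edge stands, up to 20 mm off its middle, its y along the block's. Lift the board straight up by 45 mm or more to clear it. Origin at the centre of the underside.
- stand: the counter stand, fixed: oak foot 115 x 320 x 20 mm, two height-adjustable steel posts 260 mm apart along its y, on the front (-x) of each a dark steel hook open at the top. The hung bar lies along the stand's y. Hooks and posts end 41 mm above a seated bar's axis: carry the board's lower edge over that. Origin: underside of the foot, midway below the hooks; x points away from the robot.
- hook_mid (a point): point midway between the hooks, 140 mm above the stand's origin. In x and y it is where bar_mid belongs; in height it only marks the lowest that the seats can be set: posts and hooks are clamped by hand, so the seated bar's axis lies 0 to 50 mm above it, one end up to 8 mm higher than the other. That is not measured: feel for it or look. The clamps do not slip under the allowed load.
- gate_left (a joint): angle (rad) of the brass spring gate in the hook at the stand's +y end, a 12 mm leaf sloping down across the slot. 0 (up to 0.02) = shut. The descending bar meets it about 15 mm above its seat, pushes it down to 0.4 to 0.6, and it snaps shut over the bar only in the last 1 to 2 mm. Passing both gates takes about 10 N in all, the board's weight of 3 to 4 N included.
- gate_right (a joint): the same for the hook at the stand's -y end. Drawn up from its seat, the bar meets a shut gate after about 4 mm and leans it to its stop at -0.15 with about 2 N; -0.07 or less means the gate bears on the bar. With unequal hooks one gate bears first; pull on (up to some 10 N) or roll the board until both do.
- hook_left (a point): point on the stand 130 mm from hook_mid toward its +y, on the middle of that hook, height as hook_mid. Each hook is 12 mm wide along y (about 4 mm to spare between frame and collar) with a flat-floored slot 12 mm wide along x and a flared mouth 33 mm wide; its post stands 30 mm behind it.
- hook_right (a point): the same for the hook at the stand's -y end
- choc_cup_c: bystander: small fluted chocolate cup, 37 mm wide, 28 mm high, near the front edge between the block and the stand; origin at the centre of its underside. Leave it alone (it may shift by at most 15 mm).
- scoop: bystander: steel sweet scoop with a turned handle, 138 mm long, lying behind the block beside the tray of chocolates; origin at the centre of its underside. Leave it alone.
- brush: bystander: beech crumb brush, 131 mm long, 30 mm high, lying to the right of the block; origin at the centre of its underside. Leave it alone.
- nib_jar: bystander: glass jar of cacao nibs with a cork lid, 65 mm wide, 110 mm high, standing behind the stand; origin at the centre of its underside. Leave it alone.

How it is judged:
By the outcome, as a careful person would: the job done as asked, in the order asked, and still so for the second after the job is handed in, with the robot touching nothing.
It also fails if it takes over 51 s, if anything falls off the work surface, if the arm or the gripper's body presses on something with over 40 N, if the wrist force passes 120 N, or if a joint passes its speed limit or range.

## Working session

There is one attempt and no reset: what is moved stays moved. The work goes in short steps, Python scripts to look and compute and a shell command to move; the robot and the scene stay as the last step left them, time stands still between calls to the robot, and variables do not carry over. Pictures are saved under pics/ and viewed, at most 10 in all, crops included, and the job is handed in when it is done.

```bash
ls; mkdir -p pics; python3 - <<'E'
from workcell import bot
import cv2,numpy as np
s=bot.sense();print({k:np.round(v,3).tolist() for k,v in s.items()})
for n in("side","top"):
    c=bot.camera(n);cv2.imwrite(f"pics/{n}0.png",c["color"][:,:,::-1])
    print(n,c["K"].round(1).tolist(),np.round(c["D"],4),np.round(c["camera_from_world"],4).tolist())
E
```

```text
jog.py
pics
workcell.py
{'clock': 0.0, 'qpos': [-1.377, 0.088, 1.372, 0.0, 1.684, -0.103], 'dq': [0.002, 0.001, -0.001, -0.0, 0.0, 0.002], 'effort': [-0.001, -34.019, -30.243, 0.072, 0.033, -0.0], 'tool_pos': [160.745, -525.426, 204.329], 'ee_rot': [-3.105, -0.464, 0.0], 'wrist_force': [-0.054, -0.844, 0.048], 'ft_torque': [0.028, 0.038, 0.031], 'grip_force': 0.0, 'width': 94.236}
side [[560.4, 0.0, 314.5], [0.0, 560.4, 237.6], [0.0, 0.0, 1.0]] [-0.1372  0.      0.      0.      0.    ] [[0.8988, -0.438, 0.0165, -464.6444], [0.1753, 0.3938, 0.9023, -208.462], [-0.4017, -0.8082, 0.4307, -1275.4709], [0.0, 0.0, 0.0, 1.0]]
top [[610.2, 0.0, 312.0], [0.0, 610.2, 241.0], [0.0, 0.0, 1.0]] [0.0423 0.     0.     0.     0.    ] [[0.1133, -0.9936, 0.0044, -11.335], [0.9707, 0.1116, 0.2129, -550.3155], [-0.212, -0.0198, 0.9771, -1660.8951], [0.0, 0.0, 0.0, 1.0]]
```

View pics/side0.png

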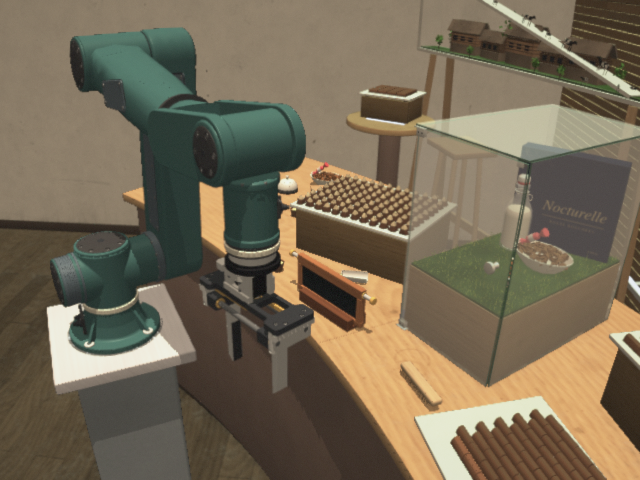

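View pics/top0.png

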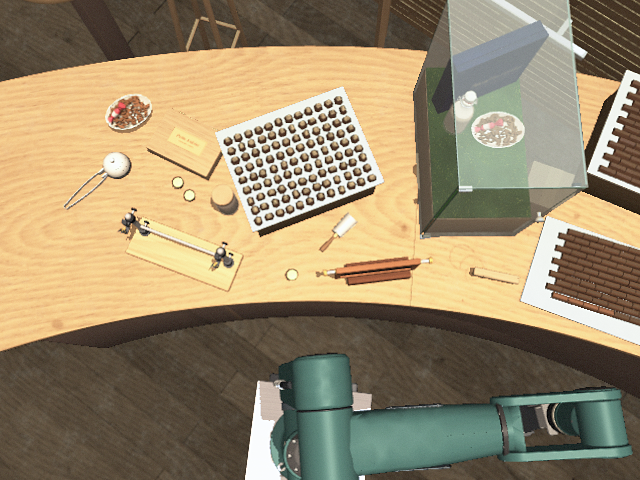

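The side view shows the board in the block at about (330,290), and the arm hides the stand. The top view shows the board's bar from about (318,273) to (430,260). The stand's foot has corners near (127,255), (233,290) and (242,258). The cup is at (291,274), the jar at (223,198) and the brush at (495,275). I'll zoom in next.

```bash
python3 - <<'E'
import cv2,numpy as np
a=cv2.imread("pics/top0.png")
f=lambda x,y,w,h:cv2.resize(a[y:y+h,x:x+w],None,fx=4,fy=4,interpolation=cv2.INTER_CUBIC)
cv2.imwrite("pics/z1.png",np.vstack([f(300,245,150,50),f(110,203,150,97)]))
E
```

```text
(no output)
```

View pics/z1.png

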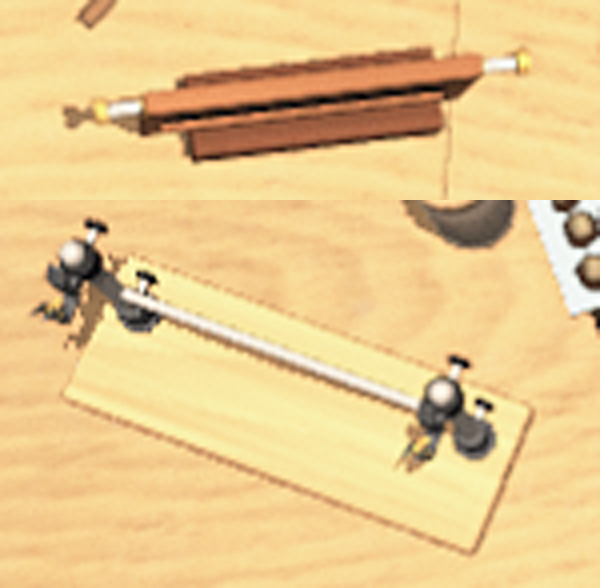

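```bash
cat > h.py <<'E'
import numpy as np,cv2
from workcell import bot
def cal(n):
    c=bot.camera(n);return c,c["K"],np.array(c["D"]),np.array(c["camera_from_world"])
def back(uv,z,K,D,T):
    p=cv2.undistortPoints(np.array([[uv]],float),K,D)[0,0]
    d=T[:3,:3].T@np.array([p[0],-p[1],-1]);o=-T[:3,:3].T@T[:3,3]
    return o+d*(z-o[2])/d[2]
def proj(P,K,D,T):
    q=(T[:3,:3]@np.atleast_2d(P).T).T+T[:3,3];q=q*[1,-1,-1]
    return cv2.projectPoints(q,np.zeros(3),np.zeros(3),K,D)[0][:,0]
E
python3 - <<'E'
from h import *
c,K,D,T=cal("top")
print("cam",(-T[:3,:3].T@T[:3,3]).round())
b=lambda x,y,z,o:back((x/4+o[0],y/4+o[1]),z,K,D,T)
B=(300,245);S=(110,153)
l=b(94,111,97,B);r=b(530,62,97,B);d=l-r
print("bar",l.round(1),r.round(1),np.linalg.norm(d),((l+r)/2).round(1),np.arctan2(-d[0],d[1]))
fl,fr=b(142,104,110,B),b(483,64,110,B);print("frame",fl,fr,(fl+fr)/2,np.linalg.norm(fl-fr))
C=[b(x,y,20,S) for x,y in((62,396),(474,553),(533,411),(128,255))]
for i in range(4):print("foot",C[i].round(1),np.linalg.norm(C[i]-C[(i+1)%4]).round(1))
print("footc",np.mean(C,0).round(1)); 
for a_,b_ in((0,1),(3,2)):
  d=C[a_]-C[b_];print("yaw",np.arctan2(-d[0],d[1]))
for nm,p,q,zs in(("postbase",(140,316),(474,437),(20,25)),("posttop",(80,257),(441,393),(180,200,220)),("gate",(64,308),(422,443),(160,180,200,220))):
  for z in zs:
    l,r=b(*p,z,S),b(*q,z,S);d=l-r;print(nm,z,l.round(1),r.round(1),np.linalg.norm(d).round(1),((l+r)/2).round(1),np.arctan2(-d[0],d[1]).round(3))
E
```

```text
cam [ 183.   17. 1740.]
bar [455.3   9.5  97. ] [ 523.1 -282.9   97. ] 300.15416243921567 [ 489.2 -136.7   97. ] 0.2278749406775069
frame [461.62059426 -22.16802589 110.        ] [ 515.40473745 -249.01972729  110.        ] [ 488.51266585 -135.59387659  110.        ] 233.14036219636608
foot [463.5 578.2  20. ] 317.7
foot [384.8 270.5  20. ] 109.5
foot [490.9 243.1  20. ] 316.9
foot [571.6 549.6  20. ] 111.8
footc [477.7 410.4  20. ]
yaw -0.2503321448271075
yaw -0.25745385975938523
postbase 20 [527.8 533.3  20. ] [467.4 282.4  20. ] 258.1 [497.6 407.8  20. ] -0.236
postbase 25 [526.8 531.8  25. ] [466.5 281.6  25. ] 257.4 [496.7 406.7  25. ] -0.236
posttop 180 [530.5 530.9 180. ] [467.3 283.1 180. ] 255.7 [498.9 407.  180. ] -0.25
posttop 200 [526.1 524.3 200. ] [463.7 279.7 200. ] 252.4 [494.9 402.  200. ] -0.25
posttop 220 [521.6 517.7 220. ] [460.  276.3 220. ] 249.2 [490.8 397.  220. ] -0.25
gate 160 [499.4 541.8 160. ] [436.4 294.  160. ] 255.7 [467.9 417.9 160. ] -0.249
gate 180 [495.4 535.2 180. ] [433.2 290.5 180. ] 252.4 [464.3 412.8 180. ] -0.249
gate 200 [491.4 528.5 200. ] [430. 287. 200.] 249.2 [460.7 407.8 200. ] -0.249
gate 220 [487.4 521.9 220. ] [426.8 283.5 220. ] 246.0 [457.1 402.7 220. ] -0.249
```

```bash
cat >> h.py <<'E'
from scipy.spatial.transform import Rotation as Ro
def go(x,y,z,h):
    s=bot.sense();R=Ro.from_rotvec(s["ee_rot"]).as_matrix()
    G=np.array([[-np.sin(h),np.cos(h),0],[np.cos(h),np.sin(h),0],[0,0,-1]]).T
    d=R.T@(np.array([x,y,z])-s["tool_pos"]);r=Ro.from_matrix(R.T@G).as_rotvec()
    print("delta",d.round(1),r.round(3),"dist",np.linalg.norm(d).round(),"t",round(s["clock"],2))
E
python3 - <<'E'
from h import *
go(489,-136.5,190,.228)
c,K,D,T=cal("side");print("cam",-T[:3,:3].T@T[:3,3],proj([[489,-136.5,97],[468,415,140],[468,415,190],[437,289,160],[499,541,160]],K,D,T).round())
E
```

```text
delta [ 427.7 -276.    15.1] [-1.000e-03 -1.000e-03 -1.502e+00] dist 509.0 t 0.15
cam [  -58.14512916 -1152.21481283   745.11543159] [[330. 275.]
 [243. 185.]
 [242. 170.]
 [247. 194.]
 [239. 166.]]
```

Units first: shifts go in shares of 0.6 m and turns go in shares of 180 degrees. So 428 mm is 0.7133, -276 mm is -0.46, -1.502 rad is -0.4781.

```bash
echo '[[60,0.7133,-0.46,0.025,0,0,-0.4781],[60,0.7133,-0.46,0.025,0,0,-0.4781],[60,0.7133,-0.46,0.025,0,0,-0.4781],[60,0.7133,-0.46,0.025,0,0,-0.4781],[60,0.7133,-0.46,0.025,0,0,-0.4781],[60,0.7133,-0.46,0.025,0,0,-0.4781],[60,0.7133,-0.46,0.025,0,0,-0.4781],[60,0.7133,-0.46,0.025,0,0,-0.4781]]' > rows.txt && python3 jog.py rows.txt; python3 -c "
from h import *
go(489,-136.5,190,.228)"
```

```text
clock: 1.0
tool_pos: [419.7, -218.7, 193.7]
ee_rot: [2.295, 2.144, -0.0]
wrist_force: [0.4, -0.6, -0.6]
width: 59.9
grip_force: 0.0
delta [86.7 63.6  3.7] [ 0.     0.    -0.296] dist 108.0 t 1.0
```

In the tool's units: 86.7 mm is 0.1445, 63.6 mm is 0.106, -0.296 rad is -0.0942.

```bash
echo '[[60,0.1445,0.106,0.0067,0,0,-0.0942],[60,0.1445,0.106,0.0067,0,0,-0.0942],[60,0.1445,0.106,0.0067,0,0,-0.0942],[60,0.1445,0.106,0.0067,0,0,-0.0942]]' > rows.txt && python3 jog.py rows.txt; python3 - <<'E'
from h import *
go(489,-136.5,78,.228)
im=[]
for n in("top","side"):
    c,K,D,T=cal(n);cv2.imwrite(f"pics/{n}1.png",c["color"][:,:,::-1])
f=lambda n,x,y,w,h,s:cv2.resize(cv2.imread(f"pics/{n}1.png")[y:y+h,x:x+w],(w*s,h*s),interpolation=cv2.INTER_CUBIC)
cv2.imwrite("pics/z2.png",np.vstack([f("top",300,200,200,100,3),f("side",190,130,150,75,4)]))
E
```

```text
clock: 1.4
tool_pos: [489.0, -137.5, 189.2]
ee_rot: [-1.958, -2.455, 0.001]
wrist_force: [-0.2, -0.3, 0.3]
width: 60.1
grip_force: 0.0
delta [  0.9   0.3 111.2] [-0.001 -0.    -0.004] dist 111.0 t 1.4
```

View pics/z2.png

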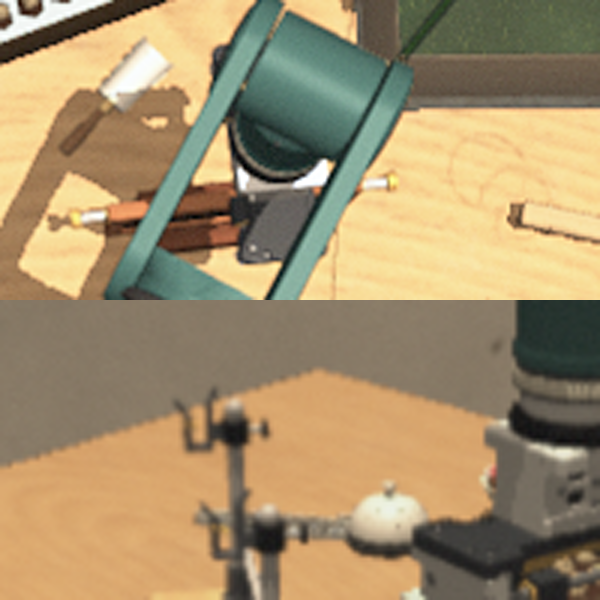

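Crop of the two views: the gripper sits square over the board's middle, and the far (left) hook's slot floor is at side pixel (239,166). The near hook's is at (245,193), so the seats lie roughly 150–165 mm high. Next I'll grasp the board.

In the tool's units: 111 mm is 0.185, 85 mm is 0.1417.

```bash
echo '[[60,0.0017,0,0.0667,0,0,0],[60,0.0017,0,0.1417,0,0,0],[60,0.0017,0,0.185,0,0,0],[60,0.0017,0,0.185,0,0,0],[14,0.0017,0,0.185,0,0,0],[14,0.0017,0,0.185,0,0,0],[14,0.0017,0,0.185,0,0,0],[14,0.0017,0,0.185,0,0,0]]' > rows.txt && python3 jog.py rows.txt 40;  python3 -c "
from h import *
go(489,-136.5,78,.228)"
```

```text
clock: 2.3
tool_pos: [489.4, -138.3, 80.5]
ee_rot: [1.96, 2.451, 0.001]
wrist_force: [-0.1, 1.0, -0.0]
width: 31.4
grip_force: 0.0
delta [ 1.9 -0.   2.5] [ 0.003  0.002 -0.006] dist 3.0 t 2.3
```

In the tool's units: 2 mm is 0.0033, 1.9 mm is 0.0032.

```bash
echo '[[31,0.0032,0,0.0033,0,0,0],[14,0.0032,0,0.0033,0,0,0],[14,0.0032,0,0.0033,0,0,0],[14,0.0032,0,0.0033,0,0,0],[14,0.0032,0,0.0033,0,0,0],[14,0.0032,0,0.0033,0,0,0]]' > rows.txt && python3 jog.py rows.txt 40; echo '[[14,0,0,-0.0417,0,0,0],[14,0,0,-0.1,0,0,0],[14,0,0,-0.1667,0,0,0],[14,0,0,-0.2167,0,0,0],[14,0,0,-0.2167,0,0,0],[14,0,0,-0.2167,0,0,0]]' > rows.txt && python3 jog.py rows.txt; python3 -c "
from h import *
go(465,415,290,-.251)"
```

```text
clock: 2.9
tool_pos: [488.0, -135.8, 76.6]
ee_rot: [-1.962, -2.454, -0.0]
wrist_force: [0.2, 0.7, 0.3]
width: 15.7
grip_force: 40.0
clock: 3.5
tool_pos: [487.6, -135.8, 205.3]
ee_rot: [-1.961, -2.453, 0.001]
wrist_force: [-1.0, -0.2, -4.6]
width: 15.8
grip_force: 40.0
delta [542.3  99.1 -84.4] [-0.001 -0.     0.473] dist 558.0 t 3.5
```

In the tool's units: 315 mm is 0.525, -105 mm is -0.175, 0.29 rad is 0.0923.

```bash
echo '[[14,0.0333,0.0067,-0.0667,0,0,0.0064],[14,0.0833,0.015,-0.1333,0,0,0.0159],[14,0.15,0.0267,-0.175,0,0,0.0286],[14,0.225,0.0417,-0.175,0,0,0.0414],[14,0.3,0.055,-0.175,0,0,0.0541],[14,0.375,0.0683,-0.175,0,0,0.0668],[14,0.45,0.0817,-0.175,0,0,0.0796],[14,0.525,0.095,-0.175,0,0,0.0923]]' > rows.txt && python3 jog.py rows.txt; python3 -c "
from h import *
go(465,415,310,-.251)"
```

```text
clock: 4.3
tool_pos: [473.0, 185.4, 307.5]
ee_rot: [-2.295, -2.141, 0.01]
wrist_force: [0.8, -0.6, -4.2]
width: 15.8
grip_force: 40.0
delta [228.4 -24.   -2.9] [-0.006  0.003  0.181] dist 230.0 t 4.3
```

In the tool's units: 228 mm is 0.38, 222 mm is 0.37, 0.181 rad is 0.0576.

```bash
echo '[[14,0.075,-0.0083,-0.005,0,0,0.0095],[14,0.15,-0.0167,-0.005,0,0,0.0223],[14,0.225,-0.0233,-0.005,0,0,0.035],[14,0.2917,-0.03,-0.005,0,0,0.0446],[14,0.3417,-0.035,-0.005,0,0,0.0509],[14,0.37,-0.0383,-0.005,0,0,0.0573],[14,0.38,-0.04,-0.005,0,0,0.0576],[14,0.38,-0.04,-0.005,0,0,0.0576]]' > rows.txt && python3 jog.py rows.txt; python3 - <<'E'
from h import *
go(465,415,310,-.251)
for n in("top","side"):
    c,K,D,T=cal(n);cv2.imwrite(f"pics/{n}2.png",c["color"][:,:,::-1])
f=lambda n,x,y,w,h,s:cv2.resize(cv2.imread(f"pics/{n}2.png")[y:y+h,x:x+w],(w*s,h*s),interpolation=cv2.INTER_CUBIC)
cv2.imwrite("pics/z3.png",np.vstack([f("top",100,200,160,92,4),f("side",180,95,160,58,4)]))
E
```

```text
clock: 5.1
tool_pos: [465.2, 413.1, 311.1]
ee_rot: [2.479, 1.93, -0.01]
wrist_force: [-0.5, -0.9, -3.7]
width: 15.6
grip_force: 40.0
delta [ 1.8 -0.7  1.1] [-0.004  0.005  0.003] dist 2.0 t 5.1
```

View pics/z3.png

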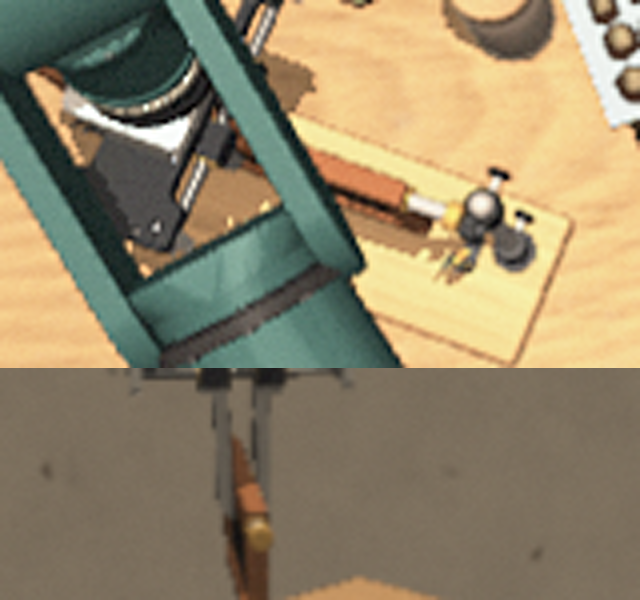

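```bash
python3 - <<'E'
from h import *
from scipy.optimize import least_squares
h=-.251;X=np.array([np.cos(h),np.sin(h),0]);Y=np.array([-np.sin(h),np.cos(h),0]);Z=np.array([0,0,1.])
s=bot.sense();p=s["tool_pos"]
t=cal("top")[1:];d=cal("side")[1:]
print(p,"collar pred top",proj(p+19*Z-141*Y,*t).round(1),"side end",proj(p+19*Z-150*Y,*d).round(1))
# stand fit: x,y,yaw,zl,zr
def res(q):
    x,y,h,zl,zr=q;X=np.array([np.cos(h),np.sin(h),0]);Y=np.array([-np.sin(h),np.cos(h),0]);o=np.array([x,y,0])
    P=lambda a,b,c:o+a*X+b*Y+c*Z
    A=proj([P(30,130,22),P(30,-130,22),P(30,130,zl+36),P(30,-130,zr+36)],*t)-[[145,232],[228.5,262.25],[130,217.25],[220.25,251.25]]
    F=(proj([P(0,160,20),P(0,-160,20)],*t)); 
    B=proj([P(0,130,zl),P(0,-130,zr)],*d)-[[239.25,163.3],[245.5,190]]
    C=proj([P(30,130,zl+36),P(30,-130,zr+36)],*d)-[[190+234/4,130+108/4],[190+268/4,130+215/4]]
    return np.r_[A.ravel(),B.ravel(),C.ravel()]
r=least_squares(res,[468,415,-.25,165,165]);print(r.x.round(3));print(res(r.x).reshape(-1,2).round(1))
E
```

```text
[465.82849277 411.95772553 313.15160489] collar pred top [[212. 254.]] side end [[244.6 138.2]]
[ 4.67386e+02  4.12458e+02 -2.52000e-01  1.60514e+02  1.63831e+02]
[[ 0.7 -0.4]
 [ 0.9  1.1]
 [-1.9 -1. ]
 [ 0.3 -0.1]
 [-0.   2.9]
 [ 0.9  3.1]
 [-0.5 -1.7]
 [-0.6 -3.1]]
```

```bash
python3 - <<'E'
from h import *
from scipy.optimize import least_squares
Z=np.array([0,0,1.])
t=cal("top")[1:];d=cal("side")[1:]
def res(q):
    x,y,h,zl,zr,b,f=q;X=np.array([np.cos(h),np.sin(h),0]);Y=np.array([-np.sin(h),np.cos(h),0]);o=np.array([x,y,0])
    P=lambda a,b,c:o+a*X+b*Y+c*Z
    A=proj([P(30,130,22),P(30,-130,22),P(30,130,zl+b),P(30,-130,zr+b)],*t)-[[145,232],[228.5,262.25],[130,217.25],[220.25,251.25]]
    F=proj([P(f-57.5,160,20),P(f-57.5,-160,20),P(f+57.5,-160,20),P(f+57.5,160,20)],*t)-[[125.5,252],[228.5,291.25],[243.25,255.75],[142,216.75]]
    B=proj([P(0,130,zl),P(0,-130,zr)],*d)-[[239.25,163.3],[245.5,190]]
    C=proj([P(30,130,zl+b),P(30,-130,zr+b)],*d)-[[190+234/4,130+108/4],[190+268/4,130+215/4]]
    return np.r_[A.ravel(),F.ravel(),B.ravel(),C.ravel()]
r=least_squares(res,[468,415,-.25,165,165,30,10],loss="soft_l1");print(r.x.round(3));print(res(r.x).reshape(-1,2).round(1))
x,y,h=r.x[:3];go(x-np.sin(h)*2,y+np.cos(h)*2,290,h)
E
```

```text
[ 4.67964e+02  4.13385e+02 -2.52000e-01  1.70263e+02  1.72754e+02
  1.79510e+01  1.03890e+01]
[[ 0.4 -0.6]
 [ 0.6  0.9]
 [-1.3 -0.4]
 [ 0.5  0.3]
 [-0.7  0.4]
 [-0.   0.8]
 [ 0.7 -1. ]
 [-0.5 -0.7]
 [-0.  -0.1]
 [ 0.9  0. ]
 [-0.4  0.6]
 [-0.4 -0.2]]
delta [ 3.8  1.4 25.1] [ 0.    -0.     0.001] dist 25.0 t 5.4
```

In the tool's units: 85 mm is 0.1417, 70 mm is 0.1167.

```bash
echo '[[14,0.0063,0.0023,0.0167,0,0,0],[14,0.0063,0.0023,0.0667,0,0,0],[14,0.0063,0.0023,0.1167,0,0,0],[14,0.0063,0.0023,0.1417,0,0,0],[14,0.0063,0.0023,0.1417,0,0,0]]' > rows.txt && python3 jog.py rows.txt; python3 - <<'E'
from h import *
go(468.5,415.3,228,-.252)
for n in("top","side"):
    c,K,D,T=cal(n);cv2.imwrite(f"pics/{n}3.png",c["color"][:,:,::-1])
f=lambda n,x,y,w,h,s:cv2.resize(cv2.imread(f"pics/{n}3.png")[y:y+h,x:x+w],(w*s,h*s),interpolation=cv2.INTER_CUBIC)
cv2.imwrite("pics/z4.png",np.hstack([f("top",190,235,50,70,8),f("side",215,140,50,70,8)]))
E
```

```text
clock: 5.9
tool_pos: [466.9, 415.3, 225.7]
ee_rot: [-2.48, -1.928, 0.011]
wrist_force: [0.4, -0.8, -3.2]
width: 15.9
grip_force: 40.0
delta [ 0.4  1.6 -2.3] [-0.004  0.006  0.003] dist 3.0 t 5.9
```

View pics/z4.png

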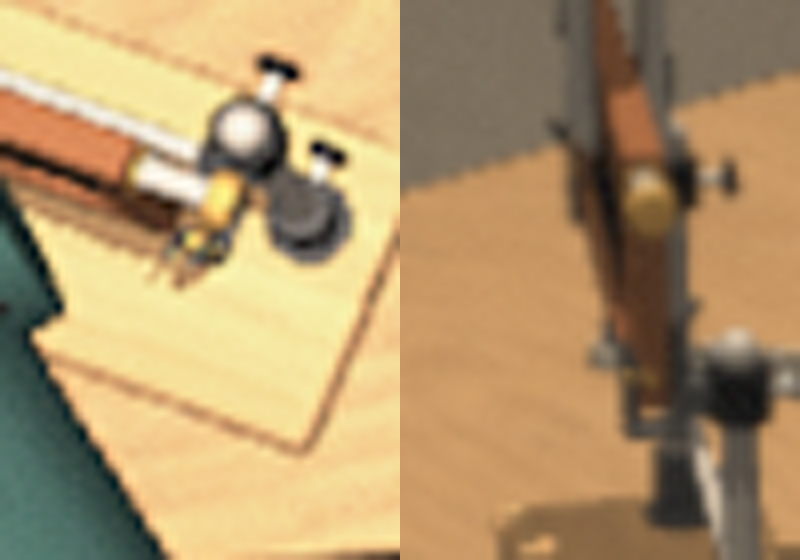

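The top view shows the right collar at (218.1,259.4), the frame's end at (206.9,255.6) and the right hook with its gate near (214.6,265). In the side view the collar is at (246.2,165.6), above the near hook's slot with its floor at (246,193).

```bash
python3 - <<'E'
from h import *
h=-.252;X=np.array([np.cos(h),np.sin(h),0]);Y=np.array([-np.sin(h),np.cos(h),0]);Z=np.array([0,0,1.])
t=cal("top")[1:];d=cal("side")[1:];s=bot.sense();p=s["tool_pos"];print(p)
c=p+19*Z
print("pred collar top",proj(c-141*Y,*t).round(1),"frame end",proj(c-116*Y,*t).round(1),"side end",proj(c-150*Y,*d).round(1))
for z in(244,):
  a=back((218.1,259.4),z,*t)-c;print("collar meas, stand axes",a@X,a@Y); a=back((206.9,255.6),z+10,*t)-c;print("frame end",a@X,a@Y)
for z in(175,180,185):
  a=back((214.6,265),z,*t)-c;print("hook",z,a@X,a@Y)
print("side slot",proj([c-130*Y+(z-c[2])*Z for z in(165,170,175)],*d).round(1))
E
```

```text
[468.91320849 416.94859524 232.10122647]
pred collar top [[215.3 258.9]] frame end [[206.  255.4]] side end [[246.  165.8]]
collar meas, stand axes 2.251680152872332 -146.4981880749681
frame end -0.018760193892223498 -119.06194762027083
hook 175 -6.3703461646501935 -129.39428401374414
hook 180 -6.915030681020404 -130.44505922744617
hook 185 -7.459715197390626 -131.49583444114822
side slot [[246.3 192.1]
 [246.3 190.5]
 [246.2 188.9]]
```

In the tool's units: 2 mm is 0.0033.

```bash
echo '[[14,0.0033,0,0,0,0,0],[14,0.0033,0,0,0,0,0],[14,0.0033,0,0,0,0,0]]' > rows.txt && python3 jog.py rows.txt; echo '[[14,0,0,0,0,0,0]]' > rows.txt && python3 jog.py rows.txt; python3 - <<'E'
from h import *
h=-.252;X=np.array([np.cos(h),np.sin(h),0]);Y=np.array([-np.sin(h),np.cos(h),0])
c,*t=cal("top");cv2.imwrite("pics/top4.png",c["color"][:,:,::-1]);c2=cal("side")[0];cv2.imwrite("pics/side4.png",c2["color"][:,:,::-1])
for i in range(3):
    s=bot.sense();p=s["tool_pos"];print(p.round(1),s["wrist_force"].round(2),(p[:2]-[468,413.4])@X[:2],(p[:2]-[468,413.4])@Y[:2]);bot.camera("top")
E
```

```text
clock: 6.4
tool_pos: [468.8, 418.6, 230.4]
ee_rot: [2.48, 1.928, 0.002]
wrist_force: [-0.7, 1.0, -3.9]
width: 15.8
grip_force: 40.0
clock: 6.5
tool_pos: [468.6, 418.4, 229.9]
ee_rot: [2.48, 1.928, 0.0]
wrist_force: [-0.2, 0.7, -3.3]
width: 16.2
grip_force: 40.0
[468.6 418.3 229.7] [ 0.1  -0.78 -3.62] -0.6640011854960078 4.895360842454125
[468.6 418.3 229.6] [ 0.95 -0.04 -5.45] -0.6649773674783972 4.884067047673464
[468.6 418.2 229.6] [-0.02 -0.4  -3.95] -0.645444748917132 4.8266513503713995
```

```bash
python3 - <<'E'
from h import *
a=cv2.imread("pics/top4.png")[240:284,190:240]
cv2.imwrite("pics/z5.png",cv2.resize(a,None,fx=13,fy=13,interpolation=cv2.INTER_CUBIC))
E
```

```text
(no output)
```

View pics/z5.png

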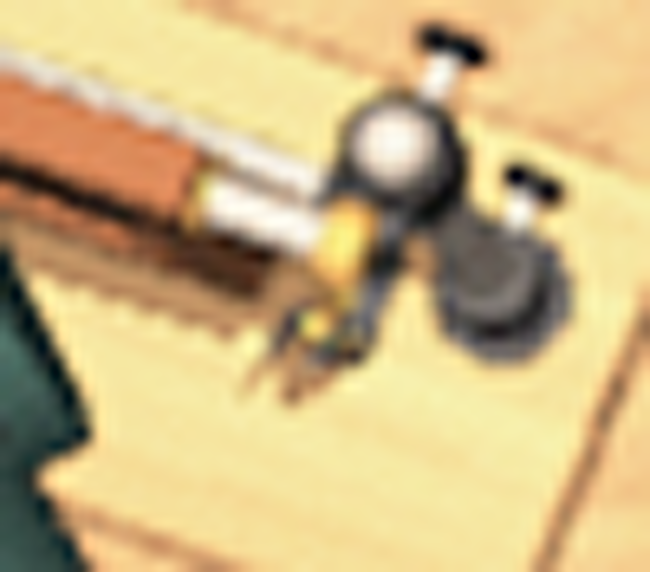

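```bash
python3 - <<'E'
from h import *
h=-.252;X=np.array([np.cos(h),np.sin(h),0]);Y=np.array([-np.sin(h),np.cos(h),0])
t=cal("top")[1:];p=bot.sense()["tool_pos"];z=p[2]+19
print("TCP",p@X,p@Y)
for n,uv,zz,o in(("collar",(216.4,258.5),z+4,145),("frame",(205,255.1),z,116),("inner collar",(190+312/13,240+235/13),z,140)):
    a=back(uv,zz,*t);print(n,a@X,a@Y,"-> mid Y",a@Y+o)
for n,uv,zz in(("ball",(220.4,250.9),190),("ball",(220.4,250.9),207),("base",(228.4,262),25),("gate",(214.6,265),182),("hook c",(190+340/13,240+320/13),185)):
    a=back(uv,zz,*t);print(n,zz,a@X,a@Y,"-> mid Y",a@Y+130)
print("hook mid fit",np.array([468,413.4,0])@X,np.array([468,413.4,0])@Y)
E
```

```text
TCP 349.4762162253116 521.8680177438849
collar 351.95491257773693 377.2162966439379 -> mid Y 522.2162966439379
frame 350.2505821462295 407.7685615613275 -> mid Y 523.7685615613275
inner collar 351.29431678994644 384.0249667453129 -> mid Y 524.0249667453129
ball 190 381.5918522822468 388.59304611072105 -> mid Y 518.593046110721
ball 207 379.3071854467088 385.01557718076094 -> mid Y 515.0155771807609
base 25 382.1440965702959 389.5651724746114 -> mid Y 519.5651724746115
gate 182 343.0074976758382 389.83360989002733 -> mid Y 519.8336098900273
hook c 185 345.03999423954303 385.85983165140084 -> mid Y 515.8598316514008
hook mid fit 350.1408480488747 517.0347633647227
```

In the tool's units: 24 mm is 0.04, 16 mm is 0.0267.

```bash
echo '[[14,-0.0067,0,0,0,0,0],[14,-0.0067,0,0,0,0,0],[14,-0.0067,0,0.0133,0,0,0],[14,-0.0067,0,0.0267,0,0,0],[14,-0.0067,0,0.04,0,0,0],[14,-0.0067,0,0.04,0,0,0],[14,-0.0067,0,0.04,0,0,0]]' > rows.txt && python3 jog.py rows.txt; echo '[[14,0,0,0.0067,0,0,0],[14,0,0,0.0133,0,0,0],[14,0,0,0.02,0,0,0],[14,0,0,0.0267,0,0,0],[14,0,0,0.0267,0,0,0],[14,0,0,0.0267,0,0,0]]' > rows.txt && python3 jog.py rows.txt; echo '[[14,0,0,0.0033,0,0,0],[14,0,0,0.0067,0,0,0],[14,0,0,0.01,0,0,0],[14,0,0,0.0133,0,0,0],[14,0,0,0.0133,0,0,0],[14,0,0,0.0133,0,0,0]]' > rows.txt && python3 jog.py rows.txt
```

```text
clock: 7.5
tool_pos: [467.3, 414.3, 204.8]
ee_rot: [2.48, 1.928, -0.002]
wrist_force: [0.3, -0.1, -3.6]
width: 16.0
grip_force: 40.0
clock: 8.1
tool_pos: [467.5, 414.4, 189.4]
ee_rot: [2.48, 1.928, -0.001]
wrist_force: [0.4, 0.4, -4.5]
width: 15.9
grip_force: 40.0
clock: 8.7
tool_pos: [467.6, 414.4, 181.5]
ee_rot: [2.48, 1.928, -0.0]
wrist_force: [0.4, 0.1, -4.0]
width: 15.5
grip_force: 40.0
```

In the tool's units: 4 mm is 0.0067, 2 mm is 0.0033.

```bash
for i in 1 2; do echo '[[14,0,0,0.0033,0,0,0],[14,0,0,0.0067,0,0,0],[14,0,0,0.0067,0,0,0]]' > rows.txt && python3 jog.py rows.txt | grep -E 'pos|force'; echo '[[14,0,0,0.0033,0,0,0],[14,0,0,0.0067,0,0,0],[14,0,0,0.0067,0,0,0]]' > rows.txt && python3 jog.py rows.txt | grep -E 'pos|force';  done; python3 - <<'E'
from h import *
for n in("top","side"):
    c,K,D,T=cal(n);cv2.imwrite(f"pics/{n}6.png",c["color"][:,:,::-1])
f=lambda n,x,y,w,h,s:cv2.resize(cv2.imread(f"pics/{n}6.png")[y:y+h,x:x+w],(w*s,h*s),interpolation=cv2.INTER_CUBIC)
cv2.imwrite("pics/z6.png",np.hstack([f("top",190,235,50,70,8),f("side",215,140,50,70,8)]))
E
```

```text
tool_pos: [467.4, 414.3, 177.1]
wrist_force: [-0.8, 0.1, -4.6]
grip_force: 40.0
tool_pos: [467.4, 414.2, 173.1]
wrist_force: [0.3, -0.1, -2.7]
grip_force: 40.0
tool_pos: [467.4, 414.3, 169.1]
wrist_force: [0.7, -0.3, -3.0]
grip_force: 40.0
tool_pos: [467.5, 414.3, 165.2]
wrist_force: [-0.0, -0.3, -3.8]
grip_force: 40.0
```

View pics/z6.png

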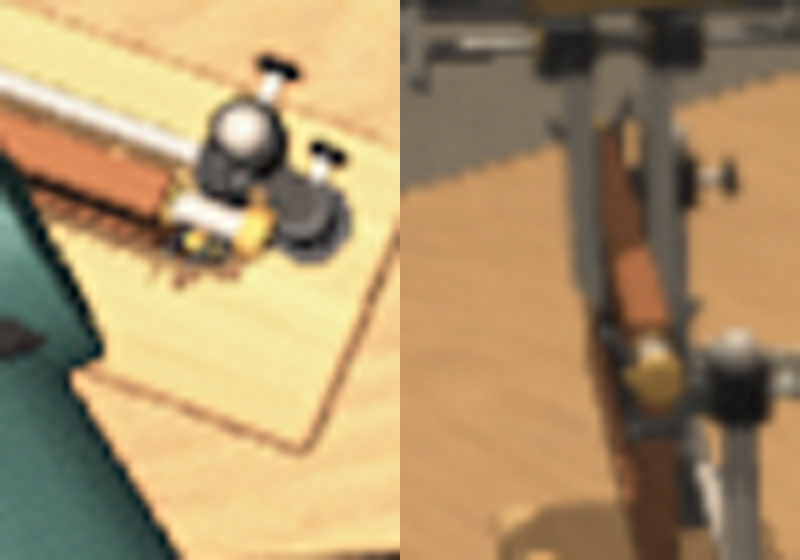

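The bar now lies within the right hook's mouth, with the hook between the frame's end and the collar. There's no contact yet, so I'll feel downward.

In the tool's units: 2 mm is 0.0033, 1 mm is 0.0017.

```bash
echo '[[14,0,0,0.0017,0,0,0],[14,0,0,0.0033,0,0,0],[14,0,0,0.0033,0,0,0]]' > rows.txt && python3 jog.py rows.txt | grep -E 'pos|st_force'; echo '[[14,0,0,0.0017,0,0,0],[14,0,0,0.0033,0,0,0],[14,0,0,0.0033,0,0,0]]' > rows.txt && python3 jog.py rows.txt | grep -E 'pos|st_force';echo '[[14,0,0,0.0017,0,0,0],[14,0,0,0.0033,0,0,0],[14,0,0,0.0033,0,0,0]]' > rows.txt && python3 jog.py rows.txt | grep -E 'pos|st_force'
```

```text
tool_pos: [467.7, 414.4, 163.9]
wrist_force: [0.7, 0.3, -2.8]
tool_pos: [468.1, 414.4, 162.4]
wrist_force: [0.6, -0.5, 0.3]
tool_pos: [468.4, 414.6, 160.9]
wrist_force: [1.7, -0.6, 3.7]
```

In the tool's units: 2 mm is 0.0033, 1 mm is 0.0017.

```bash
echo '[[14,0,0,0.0017,0,0,0],[14,0,0,0.0033,0,0,0],[14,0,0,0.0033,0,0,0]]' > rows.txt && python3 jog.py rows.txt | grep -E 'pos|st_force'; python3 -c "
from h import *
print(bot.sense()['ft_torque'])"
```

```text
tool_pos: [468.8, 414.7, 159.2]
wrist_force: [2.7, -0.8, 5.6]
[-0.39414366 -0.34731623  0.02312606]
```

In the tool's units: 2 mm is 0.0033, 1 mm is 0.0017.

```bash
for i in 1; do echo '[[14,0,0,0.0017,0,0,0],[14,0,0,0.0033,0,0,0],[14,0,0,0.0033,0,0,0]]' > rows.txt && python3 jog.py rows.txt | grep -E 'pos|st_force'; echo '[[14,0,0,0.0017,0,0,0],[14,0,0,0.0033,0,0,0],[14,0,0,0.0033,0,0,0]]' > rows.txt && python3 jog.py rows.txt | grep -E 'pos|st_force';echo '[[14,0,0,0.0017,0,0,0],[14,0,0,0.0033,0,0,0],[14,0,0,0.0033,0,0,0]]' > rows.txt && python3 jog.py rows.txt | grep -E 'pos|st_force'; done
```

```text
tool_pos: [469.1, 414.8, 157.8]
wrist_force: [2.1, -1.4, 6.1]
tool_pos: [469.1, 414.9, 156.3]
wrist_force: [1.5, -1.7, 8.0]
tool_pos: [469.2, 415.2, 154.3]
wrist_force: [1.5, -2.3, 7.4]
```

In the tool's units: 2 mm is 0.0033, 1 mm is 0.0017.

```bash
for i in 1; do echo '[[14,0,0,0.0017,0,0,0],[14,0,0,0.0033,0,0,0],[14,0,0,0.0033,0,0,0]]' > rows.txt && python3 jog.py rows.txt | grep -E 'pos|st_force'; echo '[[14,0,0,0.0017,0,0,0],[14,0,0,0.0033,0,0,0],[14,0,0,0.0033,0,0,0]]' > rows.txt && python3 jog.py rows.txt | grep -E 'pos|st_force';python3 -c "
from h import *
print(bot.sense()['ft_torque'])"; done
```

```text
tool_pos: [468.6, 415.3, 150.6]
wrist_force: [2.9, 1.3, 5.2]
tool_pos: [468.6, 415.3, 150.0]
wrist_force: [2.4, 0.4, 8.7]
[-0.21293922 -0.33149592 -0.20762078]
```

```bash
for i in 1; do echo '[[14,0,0,0.0017,0,0,0],[14,0,0,0.0025,0,0,0],[14,0,0,0.0025,0,0,0]]' > rows.txt && python3 jog.py rows.txt | grep -E 'pos|st_force|rot'; python3 -c "
from h import *
print(bot.sense()['ft_torque'])"; echo '[[14,0,0,0.0017,0,0,0],[14,0,0,0.0025,0,0,0],[14,0,0,0.0025,0,0,0]]' > rows.txt && python3 jog.py rows.txt | grep -E 'pos|st_force';python3 -c "
from h import *
print(bot.sense()['ft_torque'])"; done
```

```text
tool_pos: [468.6, 415.4, 148.2]
ee_rot: [2.48, 1.928, 0.007]
wrist_force: [3.4, 2.4, 3.8]
[-0.11928479 -0.52280087 -0.17915666]
tool_pos: [467.8, 415.3, 146.4]
wrist_force: [1.2, 0.7, 9.2]
[-0.25735602 -0.14290711 -0.01007463]
```

In the tool's units: 1.5 mm is 0.0025, 1 mm is 0.0017.

```bash
for i in 1; do echo '[[14,0,0,0.0017,0,0,0],[14,0,0,0.0025,0,0,0],[14,0,0,0.0025,0,0,0]]' > rows.txt && python3 jog.py rows.txt | grep -E 'pos|st_force|rot'; echo '[[14,0,0,0.0017,0,0,0],[14,0,0,0.0025,0,0,0],[14,0,0,0.0025,0,0,0]]' > rows.txt && python3 jog.py rows.txt | grep -E 'pos|st_force';python3 - <<'E'
from h import *
print(bot.sense()['ft_torque'])
c,*d=cal("side");cv2.imwrite("pics/side7.png",c["color"][:,:,::-1])
E
done
```

```text
tool_pos: [467.9, 415.3, 146.4]
ee_rot: [-2.479, -1.929, -0.006]
wrist_force: [-1.2, -0.0, 13.3]
tool_pos: [467.9, 415.4, 146.3]
wrist_force: [-1.1, -0.2, 16.8]
[-0.64902962  0.36403939  0.00565955]
```

In the tool's units: -6 mm is -0.01, -4 mm is -0.0067.

```bash
for i in 1; do echo '[[14,0,0,-0.0033,0,0,0],[14,0,0,-0.0067,0,0,0],[14,0,0,-0.01,0,0,0],[14,0,0,-0.01,0,0,0]]' > rows.txt && python3 jog.py rows.txt | grep -E 'pos|st_force|rot'; echo '[[14,0,0,-0.0017,0,0,0],[14,0,0,-0.0033,0,0,0],[14,0,0,-0.0033,0,0,0]]' > rows.txt && python3 jog.py rows.txt | grep -E 'pos|st_force';echo '[[14,0,0,-0.0017,0,0,0],[14,0,0,-0.0033,0,0,0],[14,0,0,-0.0033,0,0,0]]' > rows.txt && python3 jog.py rows.txt | grep -E 'pos|st_force';echo '[[14,0,0,-0.0017,0,0,0],[14,0,0,-0.0033,0,0,0],[14,0,0,-0.0033,0,0,0]]' > rows.txt && python3 jog.py rows.txt | grep -E 'pos|st_force'; done
```

```text
tool_pos: [466.8, 414.4, 146.5]
ee_rot: [-2.479, -1.928, 0.004]
wrist_force: [0.2, 1.0, 1.3]
tool_pos: [466.5, 413.6, 147.6]
wrist_force: [1.0, -0.3, -4.1]
tool_pos: [467.4, 414.0, 151.1]
wrist_force: [0.0, -1.2, -4.9]
tool_pos: [467.8, 413.9, 152.4]
wrist_force: [3.7, -0.8, -10.7]
```

Units first: shifts go in shares of 0.6 m and turns go in shares of 180 degrees. So -1 mm is -0.0017, -0.5 mm is -0.0008.

```bash
cat > t.py <<'E'
from h import *
h=-.252;X=np.array([np.cos(h),np.sin(h),0]);Y=np.array([-np.sin(h),np.cos(h),0])
s=bot.sense();print("moment X,Y",(s["ft_torque"]@X).round(2),(s["ft_torque"]@Y).round(2),s["wrist_force"].round(1),s["tool_pos"].round(1))
E
python3 t.py; echo '[[14,0,0,-0.0008,0,0,0],[14,0,0,-0.0017,0,0,0],[14,0,0,-0.0017,0,0,0]]' > rows.txt && python3 jog.py rows.txt >/dev/null; python3 t.py;  python3 - <<'E'
from h import *
for n in("top","side"):
    c,K,D,T=cal(n);cv2.imwrite(f"pics/{n}8.png",c["color"][:,:,::-1])
f=lambda a,x,y,w,h,s:cv2.resize(cv2.imread(f"pics/{a}.png")[y:y+h,x:x+w],(w*s,h*s),interpolation=cv2.INTER_CUBIC)
cv2.imwrite("pics/z8.png",np.hstack([f("top8",190,235,45,70,8),f("side8",215,140,50,70,8)]))
E
python3 t.py
```

```text
moment X,Y -0.03 -0.66 [  3.7  -0.8 -10.7] [467.8 413.9 152.4]
moment X,Y 0.2 -0.96 [  4.9  -0.  -16.1] [467.7 413.8 152.5]
moment X,Y 0.21 -0.93 [  5.8   1.  -16.5] [467.8 413.8 152.5]
```

View pics/z8.png

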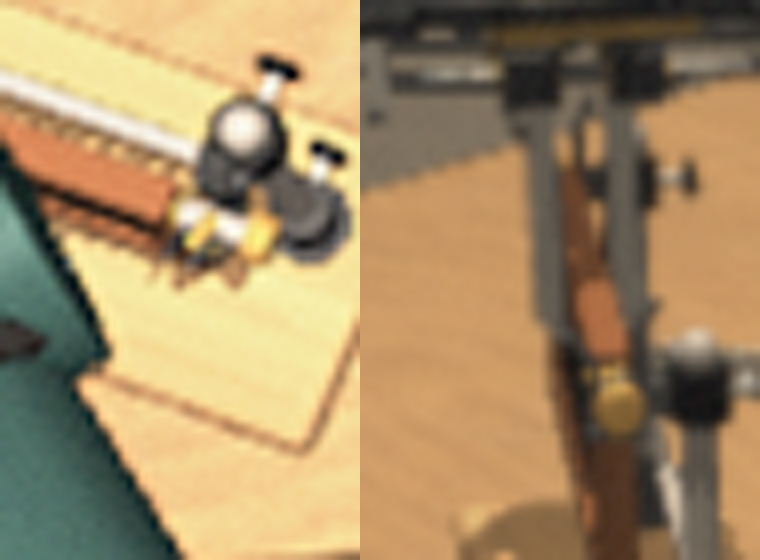

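The right gate lies across the bar (brass over steel near top pixel (215,264)). With a steady pull of about 13 N the moment is near zero, so both gates bear equally. I'll let the board down and release it.

In the tool's units: 7 mm is 0.0117, 5.5 mm is 0.0092.

```bash
echo '[[14,0,0,0.0017,0,0,0],[14,0,0,0.0033,0,0,0],[14,0,0,0.005,0,0,0],[14,0,0,0.0067,0,0,0],[14,0,0,0.0092,0,0,0],[14,0,0,0.0117,0,0,0],[14,0,0,0.0117,0,0,0],[14,0,0,0.0117,0,0,0]]' > rows.txt && python3 jog.py rows.txt >/dev/null; python3 t.py
```

```text
moment X,Y -0.03 -0.09 [-0.6  0.2 -3.9] [467.7 415.1 148.8]
```

In the tool's units: 2.5 mm is 0.0042, 2 mm is 0.0033.

```bash
echo '[[14,0,0,0.0017,0,0,0],[14,0,0,0.0033,0,0,0],[14,0,0,0.0042,0,0,0],[14,0,0,0.0042,0,0,0]]' > rows.txt && python3 jog.py rows.txt >/dev/null; python3 t.py; echo '[[14,0,0,0.0017,0,0,0],[14,0,0,0.0017,0,0,0],[14,0,0,0.0017,0,0,0]]' > rows.txt && python3 jog.py rows.txt >/dev/null; python3 t.py
```

```text
moment X,Y -0.33 0.13 [-0.7  1.   2.4] [467.8 414.8 146.5]
moment X,Y -0.5 0.32 [-2.8 -0.3  5.1] [467.8 414.9 146.5]
```

In the tool's units: -1.5 mm is -0.0025.

```bash
echo '[[14,0,0,-0.0025,0,0,0],[14,0,0,-0.0025,0,0,0],[18,0,0,-0.0025,0,0,0],[22,0,0,-0.0025,0,0,0],[28,0,0,-0.0025,0,0,0],[28,0,0,-0.0025,0,0,0],[28,0,0,-0.0025,0,0,0],[28,0,0,-0.0025,0,0,0]]' > rows.txt && python3 jog.py rows.txt; python3 t.py
```

```text
clock: 17.95
tool_pos: [467.6, 414.4, 145.5]
ee_rot: [2.48, 1.928, -0.0]
wrist_force: [-0.6, -1.0, -0.2]
width: 28.2
grip_force: 0.0
moment X,Y -0.07 -0.13 [-0.6 -1.  -0.2] [467.6 414.4 145.5]
```

In the tool's units: -150 mm is -0.25, -120 mm is -0.2.

```bash
echo '[[28,0,0,-0.0083,0,0,0],[28,0,0,-0.0333,0,0,0],[28,0,0,-0.075,0,0,0],[28,0,0,-0.1333,0,0,0],[28,0,0,-0.2,0,0,0],[28,-0.0333,-0.0667,-0.25,0,0,0],[28,-0.1,-0.1333,-0.25,0,0,0],[28,-0.1667,-0.2,-0.25,0,0,0]]' > rows.txt && python3 jog.py rows.txt; echo '[[28,-0.0667,-0.05,0,0,0,0],[28,-0.1333,-0.05,0,0,0,0],[28,-0.2,-0.05,0,0,0,0],[28,-0.2667,-0.05,0,0,0,0],[28,-0.2667,-0.05,0,0,0,0]]' > rows.txt && python3 jog.py rows.txt; python3 - <<'E'
from h import *
for n in("top","side"):
    c,K,D,T=cal(n);cv2.imwrite(f"pics/{n}9.png",c["color"][:,:,::-1])
f=lambda a,x,y,w,h,s:cv2.resize(cv2.imread(f"pics/{a}.png")[y:y+h,x:x+w],(w*s,h*s),interpolation=cv2.INTER_CUBIC)
cv2.imwrite("pics/z9.png",np.hstack([f("top9",105,195,145,110,3),np.vstack([f("side9",215,140,60,75,4),np.zeros((30,240,3),np.uint8)])]))
E
```

```text
clock: 18.75
tool_pos: [339.9, 355.3, 298.7]
ee_rot: [-2.48, -1.929, -0.008]
wrist_force: [-0.9, 0.1, -0.3]
width: 28.5
grip_force: 0.0
clock: 19.25
tool_pos: [271.3, 205.1, 298.3]
ee_rot: [2.482, 1.922, 0.008]
wrist_force: [-0.8, 0.1, -0.0]
width: 27.9
grip_force: 0.0
```

View pics/z9.png

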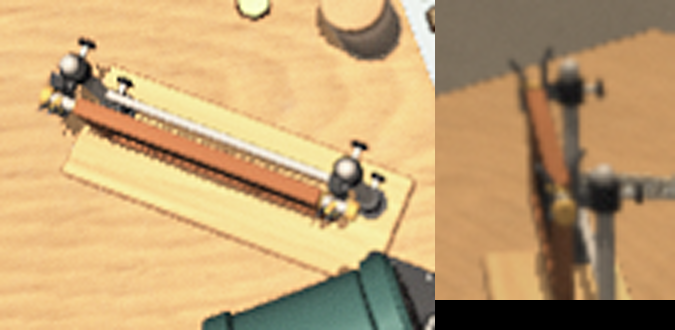

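The board hangs in both hooks: collars near top pixels (121,228) and (221,264), and brass gates over the bar at both ends. I'll let it settle, check it's still, and hand in.

```bash
for k in 1 2 3 4; do echo '[[28,0,0,0,0,0,0],[28,0,0,0,0,0,0],[28,0,0,0,0,0,0],[28,0,0,0,0,0,0],[28,0,0,0,0,0,0],[28,0,0,0,0,0,0],[28,0,0,0,0,0,0],[28,0,0,0,0,0,0]]' > rows.txt && python3 jog.py rows.txt >/dev/null; done; python3 - <<'E'
from h import *
f=lambda:bot.camera("side")["color"][140:215,215:275].astype(int)
a=f();[bot.camera("top") for _ in range(4)];b=f();print(abs(a-b).max(),abs(a-b).mean(),abs(a-cv2.imread("pics/side9.png")[140:215,215:275,::-1]).mean())
print(bot.sense()["clock"]);print(bot.sign_off())
E
```

```text
16 1.018 1.0093333333333334
22.85
the job is handed in; nothing more can be done
None
```

The board hangs still in both hooks and the job is handed in at 22.9 s. I judged both gates caught from an even upward pull of about 13 N, above your "some 10 N"; the stand never read more than about 21 N, and I did not re-measure the bystanders.

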